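Gauge the gap between two bus plates with a tapered feeler

TASK

Take the tapered feeler gauge out of its slotted stand by its handle and slide its blade, upright, down between the two copper plates of the jig, about in the middle of their length, until it drags snugly on both plates; do not force the plates apart. Keep gripping it at that depth: the program finishes while the gripper still holds the feeler in the gap. Leave the fuse box, the heat sink and the tape roll alone.

Things in the scene. Friction and masses are not known exactly. Their poses are not given: they have to be found in the camera images.
- feeler_handle (a point): centre of the black handle of the loose feeler gauge: 32 mm wide (x), 14 mm thick (y, the direction to grip it), 45 mm high (z), so it reaches 22.5 mm above and below this point. Right below it is a dark steel flange 46 x 24 mm, 5 mm high, then the blade. It starts upright in the stand, the flange resting on the stand's top; either way round (half turn about z) will do
- feeler_tip (a point): middle of the blade's lower end, 102.5 mm below the handle centre; same axes as the feeler
- feeler: the whole feeler gauge, about 0.12 kg; origin at the blade's lower end, z up along it. The steel blade is 75 mm long from tip to flange, 24 mm wide (x); its thickness (y) grows evenly, alike on both faces, from 2 mm at the tip to 9.5 mm at the flange (1 mm for each 10 mm of length)
- stand: fixed aluminium block 70 x 60 x 82 mm high that holds the feeler in a slot through its middle, 28 x 12 mm; origin at the centre of its underside. The blade must be raised 75 mm to come clear
- fixed_plate: upright copper plate of the jig, fixed: 50 mm long (x), 8 mm thick (y), 10 to 78 mm above the bench, above that a 45 degree lead-in that flares away from the gap up to the top at 83 mm. Origin on the bench below the middle of its inner face; y points away from the gap, the sliding plate stands on its -y side
- gap_edge (a point): middle of the fixed plate's inner face at its upper end, 78 mm above the bench, where the lead-in ends; the blade drags on this edge and on the like one of the other plate. x along the plates, y across the gap (the gap lies on the -y side), z up
- sliding_plate: mirror twin of the fixed plate, on a carriage that slides along the jig's y; origin on the bench below the middle of its inner face. A friction of 10 N keeps it where it is; it does not spring back, and must not be shifted by more than 2 mm
- jig_slide (a joint): position of the sliding plate in m: the gap between the inner faces is 4.5 mm plus this value (0 to 3.5 mm at the start, different each time)
- jig: fixed jig with both plates: base 90 mm (x) by 150 mm (y), 10 mm high, reaching from 95 mm on the -y side to 55 mm on the +y side of its origin; origin on the bench below the middle of the fixed plate's inner face; there is bare base 10 mm above the bench at the bottom of the gap
- fuse_box: small closed box 31 x 47 x 19 mm, bystander
- heat_sink: black finned heat sink 40 x 45 x 26 mm, bystander
- tape_roll: roll of tape 61 mm across, 19 mm high, lying flat, bystander
Mind the look-alikes: they are no part of the job. Of the things that look like the stand, take the one that is nearest to the robot's base at the start.

How it is judged:
On the way, in this order (a step that is already met when the one before it is completed fails the run):
1. the feeler is held in the fingers, its tip clear above the stand (contact force between the fingers and feeler above 1 N and height (world z) of feeler_tip above 0.085 m), for 0.1 s.
2. the blade is down between the plates, dragging on both (contact force between the fingers and feeler above 1 N and contact force between feeler and fixed_plate above 1 N and contact force between feeler and sliding_plate above 1 N and z of feeler_tip in the frame of gap_edge between -0.067 and -0.015 m and x of feeler_tip in the frame of gap_edge between -0.014 and 0.014 m and angle between feeler's own z axis and vertical below 0.12 rad and distance of sliding_plate from where it was at the start of the episode below 0.002 m), for 0.3 s.
At the end, for the whole second after the job is handed in: Fingers hold the feeler (>1 N), still, upright within 7 deg, off the stand; tip 15 to 67 mm below the plates' inner upper edges, within 14 mm of the middle of their length; blade presses >1 N on each plate; sliding plate within 2 mm of where it stood (all of step 2 and contact force between feeler and stand below 0.1 N and linear speed of feeler below 0.01 m/s); the arm keeps its last pose, push and grip.
It fails at once if the sliding plate is forced more than 3 mm from where it stood (distance of sliding_plate from where it was at the start of the episode above 0.003 m).
It fails at once if a bystander (fuse box, heat sink, tape roll) is moved more than 30 mm (distance of any of fuse_box, heat_sink, tape_roll from where it was at the start of the episode above 0.03 m).
It also fails if it takes over 42 s, if anything falls off the work surface, if the arm or the gripper's body presses on something with over 40 N, if the wrist force passes 120 N, or if a joint passes its speed limit or range.

ROBOT

A 6-joint arm with a two-finger parallel gripper is mounted at the origin on a cart in front of the work surface, level with it; the furniture and walls round the work are solid. World frame = base frame: x ahead of the robot, y to its left, z up, the work surface at z = 0. Lengths are in m, angles in rad, forces in N, time in s.
With the tool pointing down it reaches from about 0.375 to 0.9 m from the base axis. Payload 3.1 kg.
Tool frame: the origin (TCP) lies on the centre line of the jaws, within the pads' length; the fingertips stand robot.tip_reach ahead of it and the grasp point (between the pads) lies 8 mm behind it (robot.tip_reach is the distance from the TCP to the fingertips, in m); z points along the fingers, y is the line along which they close (so a half turn about z gives the same grasp; the last joint's range is limited). The gripper opens to 87 mm and grips with 3 to 60 N. Pads are 19 mm wide; open, the fingers measure 117 mm over their backs; the gripper's body (75 mm by 190 mm) begins 51 mm behind the grasp point.
Start: joints at [1.079, 0.527, 1.433, -0, 1.181, -0.178], TCP at [0.193, 0.594, 0.234] pointing down, gripper open.
Joint ranges: [-3.08, 3.08], [-0.75, 2.2], [0.22, 2.44], [-1.43, 4.57], [0, 2.65], [-2.85, 2.85]. Speed limits (rad/s): [2.79, 2.79, 3.14, 3.14, 3.14, 3.14].

INTERFACE

Orientations are given as a unit quaternion [x, y, z, w].
In Python, from rig import robot gives the robot as it stands.
- The arm moves only by the tool jog_arm, never from a script. Its argument "motion" is one flat list of numbers, 7 for each row, row after row: the shift along the tool's x, y, z scaled (see below), then the turn, a rotation vector about the tool's x, y, z scaled (see below), then the gripper's target within -1 to 1 (shut at 1, half-way at 0, fully open at -1). In form: [x, y, z, rx, ry, rz, hand, x, y, z, rx, ry, rz, hand, ...]. A call has 1 to 12 rows; each row shifts and turns the commanded pose from where the row before left it, along the tool's axes as they then stand; what a row does not reach is not made up. The controller multiplies each number of a shift by 4 cm and each number of a turn by 4 degrees. A row lasts 1/8 s, in which the tool goes at most 62.5 mm and 10.7 degrees, less where a joint would pass 70% of its speed; a pose out of reach is approached as far as the arm can. A call with a number of a shift or a turn outside -1 to 1 is refused whole. A call with a gripper value outside its range is refused whole. The fingers move at their own pace and stop on an object; "grip_force" is the grip in N (left out, the last holds). Time passes only in rows, so rows that do not move let the fingers close. It gives the time, the measured TCP pose, the force, the opening and the grip force at its end, in the units of the state.
- robot.get_obs(): the state, without advancing time (a new reading comes with each control period).
- robot.camera(name): name is "scene" or "side" or "wrist"; returns the picture (384x512x3 uint8, blue, green, red); there is no depth.
- robot.calibration(name): a dict with "fx", "fy", "cx", "cy" (pixels), "R" (3x3) and "t" (3): a world point X has camera coordinates R X + t; the wrist camera has in their place "T_tool_cam" (4x4, takes a point from camera to tool coordinates, whose origin is the TCP and whose axes are the flange's). Camera axes: x right, y down, z forward; pixel columns grow to the right and rows downward; lengths in m; the calibration is good to about 2 mm. A picture is of the moment at which its call begins: read the wrist's pose just before it. calibration takes no time and is no camera call.
- robot.hand_in(): hands the job in; it is judged then, once.
The state is a dict: "time": time; "q": joint angles; "joint_velocities": joint speeds; "joint_torque": joint torques, N m; "position": TCP position; "tool_rot": TCP orientation; "ft_force": force on the tool from outside, world axes, zero at the start; "moment": the same for the moment, N m; "grip_width": finger opening in m; "grip_force": force on a finger pad.
Only numpy, scipy, OpenCV 4.12 (cv2) and the standard library are available. Lean on these libraries where they do the work, as an engineer would, in place of code of your own. Each camera call takes 0.05 s, during which the arm holds its last target. There are 200 camera calls.

## Working session

There is one attempt and no reset: what is moved stays moved. The work goes in short steps, Python scripts to look and compute and a tool call to move; the robot and the scene stay as the last step left them, time stands still between calls to the robot, and variables do not carry over. Pictures are saved under pics/ and viewed, at most 10 in all, crops included, and the job is handed in when it is done.

Besides the shell and the picture viewer there is one more tool, called after "Call:" by a JSON object that holds its "fn" and its "kwargs". jog_arm: Moves the arm, as the interface text tells. Shifts and turns lie within -1 to 1; 1 stands for 4 cm of shift or 4 degrees of turn. Its arguments: {"type":"object","properties":{"motion":{"type":"array","items":{"type":"number"}},"grip_force":{"type":"number"}},"required":["motion"]}

```bash
mkdir -p pics; ls; python3 - <<'E'
from rig import robot
import cv2,numpy as np
o=robot.get_obs(); print({k:np.round(v,3) for k,v in o.items()}, robot.tip_reach)
a=robot.camera("scene");b=robot.camera("side")
for n,i in (("scene",a),("side",b)):
    cv2.imwrite(f"pics/{n}0.png",i); c=robot.calibration(n); print(n,c, -np.array(c["R"]).T@c["t"])
print(robot.calibration("wrist"))
E
```

```text
pics
{'time': np.float64(0.0), 'q': array([ 1.079,  0.528,  1.434, -0.   ,  1.181, -0.179]), 'joint_velocities': array([-0.001,  0.001, -0.001,  0.001, -0.   ,  0.   ]), 'joint_torque': array([ 2.0000e-03, -4.4006e+01, -1.7660e+01,  6.4000e-02,  5.8000e-02,
       -0.0000e+00]), 'position': array([0.193, 0.594, 0.233]), 'tool_rot': array([ 0.156,  0.988, -0.001, -0.   ]), 'ft_force': array([-0.81 , -0.331,  0.1  ]), 'moment': array([-0.039,  0.059,  0.014]), 'grip_force': np.float64(0.0), 'grip_width': np.float64(0.087)} 0.011
scene {'fx': 440.52577000436173, 'fy': 440.52577000436173, 'cx': 255.45846205742401, 'cy': 186.65933251934044, 'R': array([[ 0.59019465, -0.80717913, -0.01149461],
       [-0.51641235, -0.36657037, -0.77391501],
       [ 0.62047446,  0.46269646, -0.63318514]]), 't': array([-0.36657569,  0.35050297,  0.80905104])} [-0.10464044 -0.5417533   0.77932497]
side {'fx': 466.0038057249214, 'fy': 466.0038057249214, 'cx': 261.71301039626036, 'cy': 192.01074706701436, 'R': array([[ 0.84193502, -0.539562  , -0.0042732 ],
       [-0.35560745, -0.5489004 , -0.75647319],
       [ 0.40581863,  0.63842086, -0.65401074]]), 't': array([-0.49003871,  0.23840737,  1.05003741])} [ 0.07123545 -0.80391015  0.86499049]
{'fx': 324.8999909361243, 'fy': 324.8999909361243, 'cx': 253.97176579678268, 'cy': 190.92895532551995, 'T_tool_cam': array([[ 1.95920676e-04, -9.62084514e-01, -2.72751441e-01,
         7.57373253e-02],
       [ 9.99999968e-01,  1.44420010e-04,  2.08895007e-04,
         1.28186412e-03],
       [-1.61583886e-04, -2.72751474e-01,  9.62084512e-01,
        -1.51576340e-01],
       [ 0.00000000e+00,  0.00000000e+00,  0.00000000e+00,
         1.00000000e+00]])}
```

View pics/scene0.png

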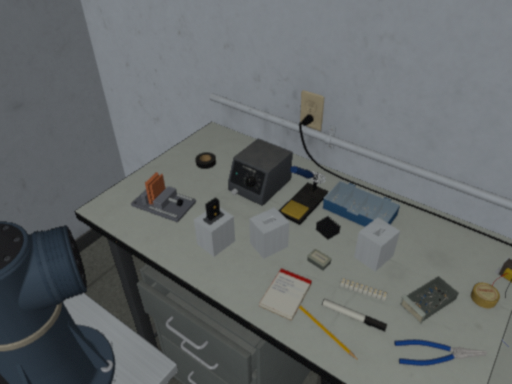

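View pics/side0.png

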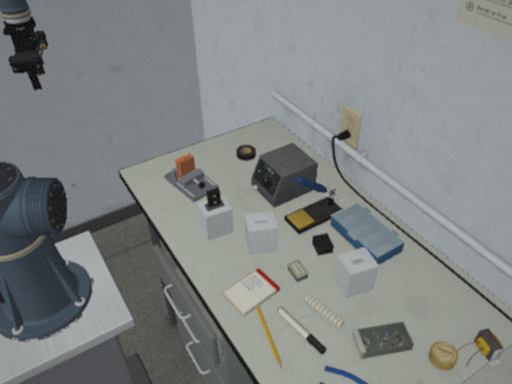

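The scene view shows three stand-like blocks at (215,232), (269,232) and (377,243). Only the first carries a black handle, at (213,208), and it looks nearest to the base. The jig, with its copper plates, is at (155,188). The side view shows the same things, with the handle at (213,198) and the plates at (185,166). Next I measure these and check with one close crop.

```bash
cat > h.py <<'E'
import numpy as np,cv2
from rig import robot
def ray(n,u,v):
    c=robot.calibration(n);R=np.array(c["R"]);t=np.array(c["t"])
    d=R.T@[(u-c["cx"])/c["fx"],(v-c["cy"])/c["fy"],1];return -R.T@t,d/np.linalg.norm(d)
def plane(n,u,v,z):
    o,d=ray(n,u,v);return o+d*(z-o[2])/d[2]
def tri(a,b):
    (o1,d1),(o2,d2)=ray("scene",*a),ray("side",*b)
    s=np.linalg.lstsq(np.c_[d1,-d2],o2-o1,rcond=None)[0]
    p,q=o1+s[0]*d1,o2+s[1]*d2;return (p+q)/2,np.linalg.norm(p-q)
E
python3 - <<'E'
from h import *
a=cv2.imread("pics/scene0.png");b=cv2.imread("pics/side0.png")
def cop(i):
    h=cv2.cvtColor(i,cv2.COLOR_BGR2HSV);return cv2.inRange(h,(2,110,80),(18,255,255))
def com(m,x0,y0,x1,y1):
    ys,xs=np.nonzero(m[y0:y1,x0:x1]);return (xs.mean()+x0,ys.mean()+y0),len(xs)
ca,cb=com(cop(a),130,160,190,215),com(cop(b),165,140,205,195)
print("copper",ca,cb,tri(ca[0],cb[0]))
bl=lambda i:cv2.inRange(i,(0,0,0),(60,60,60))
ha,hb=com(bl(a),202,195,224,224),com(bl(b),203,184,224,208)
print("handle",ha,hb,tri(ha[0],hb[0]))
for u,v in((215,232),(269,232),(377,243)):
    p=plane("scene",u,v,.05);print(p,np.hypot(*p[:2]))
A=cv2.resize(a[165:260,125:245],None,fx=5,fy=5,interpolation=2);B=cv2.resize(b[140:240,160:240],None,fx=4.75,fy=4.75,interpolation=2)
cv2.imwrite("pics/c1.png",cv2.resize(np.hstack([A,cv2.resize(B,(380,475))]),(800,388)))
E
```

```text
copper ((np.float64(151.885593220339), np.float64(186.39830508474577)), 236) ((np.float64(184.41254125412541), np.float64(164.71947194719473)), 303) (array([0.45768476, 0.21968155, 0.04459821]), np.float64(0.000416580952978223))
handle ((np.float64(212.52313167259786), np.float64(210.55871886120997)), 281) ((np.float64(212.87128712871288), np.float64(197.26732673267327)), 202) (array([ 0.42562546, -0.02464243,  0.1135785 ]), np.float64(0.0037748822271346906))
[ 0.42112378 -0.03035359  0.05      ] 0.42221627246269783
[ 0.49406803 -0.13254668  0.05      ] 0.5115386986864344
[ 0.60676022 -0.35021917  0.05      ] 0.7005793568688768
```

View pics/c1.png

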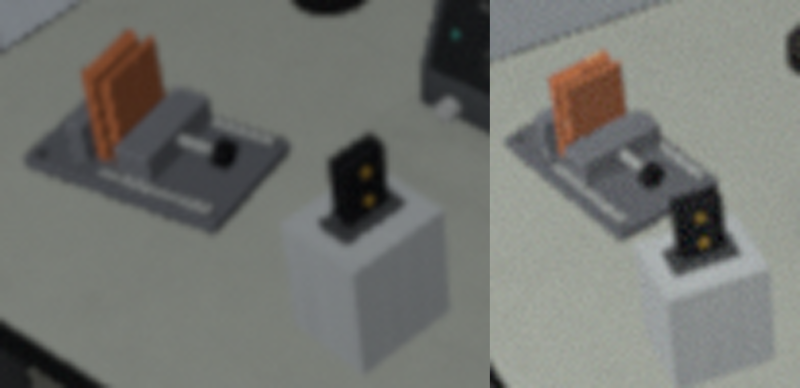

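The crop confirms it. The nearest block carries the black handle (two brass rivets) and a dark flange. The jig's carriage and knob lie on the lower right side, so that is jig -y. I work out the yaws from the jig and flange corners.

```bash
python3 - <<'E'
from h import *
def cp(x,y,z): return plane("scene",x/.8163/5+125,y/.8163/5+165,z)
L,B,R=cp(28,157,.01),cp(213,233,.01),cp(289,148,.01)
yv=(L-B);xv=R-B
print("jig",L,B,R,np.linalg.norm(yv),np.linalg.norm(xv),"yaw(x)",np.degrees(np.arctan2(xv[1],xv[0])),np.degrees(np.arctan2(-yv[0],yv[1])))
f=[cp(322,228,.085),cp(345,240,.085),cp(402,203,.085)]
d=f[2]-f[1];print("flange",f,np.linalg.norm(d),np.degrees(np.arctan2(d[1],d[0])))
s=[cp(285,222,.082),cp(360,270,.082),cp(448,210,.082)]
for p,q in((s[0],s[1]),(s[1],s[2])):
  d=q-p;print("stand",np.linalg.norm(d),np.degrees(np.arctan2(d[1],d[0])))
print((s[0]+s[2])/2)
q=robot.get_obs()
from scipy.spatial.transform import Rotation as Ro
print(Ro.from_quat(q["tool_rot"]).as_matrix())
E
```

```text
jig [0.40302123 0.24588038 0.01      ] [0.42136288 0.09803755 0.01      ] [0.50802755 0.11352635 0.01      ] 0.14897623334105456 0.08803788122269711 yaw(x) 10.132975378369496 7.072080547571947
flange [array([ 0.40842658, -0.01120004,  0.085     ]), array([ 0.4086036 , -0.02796081,  0.085     ]), array([ 0.45020152, -0.03461225,  0.085     ])] 0.04212634120350452 -9.084599661442748
stand 0.05929428382900937 -94.30464292188032
stand 0.06617108509208758 -8.295672037687403
[ 0.43271925 -0.0230186   0.082     ]
[[-9.51160203e-01  3.08696258e-01 -9.43021587e-04]
 [ 3.08697477e-01  9.51158741e-01 -1.70798225e-03]
 [ 3.69715497e-04 -1.91567312e-03 -9.99998097e-01]]
```

Call:
{"fn": "jog_arm", "kwargs": {"motion": [-0.6,-0.9,0,0,0,0,-1,-0.6,-0.9,0,0,0,0,-1,-0.6,-0.9,0,0,0,0,-1,-0.6,-0.9,0,0,0,0,-1,-0.6,-0.9,0,0,0,0,-1,-0.6,-0.9,0,0,0,0,-1,-0.6,-0.9,0,0,0,0,-1,-0.6,-0.9,0,0,0,0,-1,0,0,0,0,0,-0.92,-1,0,0,0,0,0,-0.92,-1,0,0,0,0,0,-0.92,-1,0,0,0,0,0,0,-1], "grip_force": 20}}

```text
time: 1.6
position: [0.2864, 0.2611, 0.2334]
tool_rot: [0.061, 0.998, -0.0, -0.0]
ft_force: [-0.6, -0.2, -0.0]
grip_width: 0.0872
grip_force: 0.0
```

Call:
{"fn": "jog_arm", "kwargs": {"motion": [-0.86,-0.25,0,0,0,0,-1,-0.86,-0.25,0,0,0,0,-1,-0.86,-0.25,0,0,0,0,-1,-0.86,-0.25,0,0,0,0,-1,-0.86,-0.25,0,0,0,0,-1,0,0,0,0,0,0,-1,0,0,0,0,0,0,-1]}}

```text
time: 2.48
position: [0.4501, 0.1909, 0.2331]
tool_rot: [0.061, 0.998, -0.0, -0.001]
ft_force: [0.9, -0.4, -0.7]
grip_width: 0.0871
grip_force: 0.0
```

```bash
cat >> h.py <<'E'
from scipy.spatial.transform import Rotation as Ro
def snap(name):
    o=robot.get_obs();i=robot.camera("wrist");cv2.imwrite(f"pics/{name}.png",i)
    np.savez(f"pics/{name}.npz",p=o["position"],q=o["tool_rot"]);return i
def wplane(name,u,v,z):
    f=np.load(f"pics/{name}.npz");c=robot.calibration("wrist");T=np.array(c["T_tool_cam"]);M=Ro.from_quat(f["q"]).as_matrix()
    d=M@T[:3,:3]@[(u-c["cx"])/c["fx"],(v-c["cy"])/c["fy"],1];o=f["p"]+M@T[:3,3]
    return o+d*(z-o[2])/d[2]
E
python3 -c "
from h import *
i=snap('w1')"
```

```text
(no output)
```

View pics/w1.png

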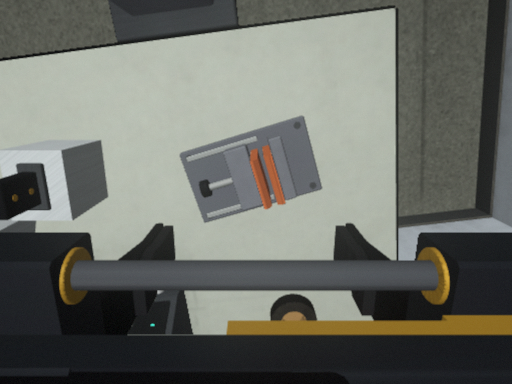

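The wrist view shows the jig centred at (255,170), with copper plates at (260,179) and (273,175). The carriage and knob are to the left (-y). The stand with the handle is at the left edge (20,190). I zoom in on the gap.

```bash
python3 - <<'E'
from h import *
i=cv2.imread("pics/w1.png")
h=cv2.cvtColor(i,cv2.COLOR_BGR2HSV);m=cv2.inRange(h,(0,90,60),(20,255,255))[130:220,240:300]
for r in range(140,212,6):
    xs=np.nonzero(m[r-130])[0]+240; print(r,list(map(int,xs)))
cv2.imwrite("pics/c2.png",cv2.resize(i[135:215,225:305],None,fx=7,fy=7,interpolation=cv2.INTER_CUBIC))
E
```

```text
140 []
146 [263, 264, 265, 266, 267, 268]
152 [251, 252, 253, 254, 255, 256, 257, 263, 264, 265, 266, 267, 268, 269, 270]
158 [250, 251, 252, 253, 254, 255, 256, 257, 258, 259, 264, 265, 266, 267, 268, 269, 270, 271, 272]
164 [251, 252, 253, 254, 255, 256, 257, 258, 259, 260, 261, 266, 267, 268, 269, 270, 271, 272, 273, 274]
170 [252, 253, 254, 255, 256, 257, 258, 259, 260, 261, 262, 268, 269, 270, 271, 272, 273, 274, 275]
176 [254, 255, 256, 257, 258, 259, 260, 261, 262, 263, 264, 269, 270, 271, 272, 273, 274, 275, 276, 277]
182 [256, 257, 258, 259, 260, 261, 262, 263, 264, 265, 266, 271, 272, 273, 274, 275, 276, 277, 278, 279]
188 [258, 259, 260, 261, 262, 263, 264, 265, 266, 267, 268, 273, 274, 275, 276, 277, 278, 279, 280, 281]
194 [260, 261, 262, 263, 264, 265, 266, 267, 268, 269, 275, 276, 277, 278, 279, 280, 281, 282]
200 [262, 263, 264, 265, 266, 267, 268, 269, 270, 276, 277, 278, 279, 280, 281, 282, 283, 284]
206 [264, 265, 266, 267, 268, 269, 270]
```

View pics/c2.png

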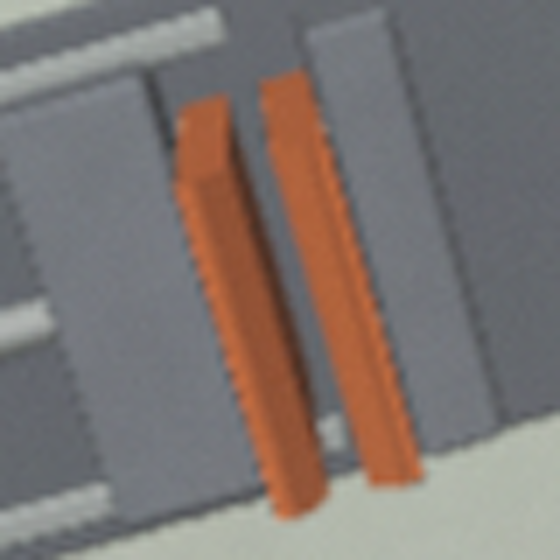

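```bash
python3 - <<'E'
from h import *
rows=np.array([164,170,176,182,188,194,200]);l=np.array([250.6,252,253.7,255.6,257.6,259.6,261.6]);r=np.array([274.3,275.7,277.4,279.4,281.4,282.8,284.5])
P=np.array([wplane("w1",(a+b)/2,q,.083) for q,a,b in zip(rows,l,r)])
s=np.polyfit(P[:,0],P[:,1],1);yaw=np.degrees(np.arctan(s[0]));print("yaw",yaw)
w=[(wplane("w1",b,q,.083)-wplane("w1",a,q,.083))[1]*np.cos(np.radians(yaw)) for q,a,b in zip(rows,l,r)];print(np.round(w,4))
u=np.array([np.cos(np.radians(yaw)),np.sin(np.radians(yaw))])
f=wplane("w1",274.7,206.2,.083)[:2];print("far",f,"ctr",f-u*.025, "line y",np.polyval(s,(f-u*.025)[0]))
for a,b in((42,143),(25,143)): pass
for c in((303,116),(321,188),(205,221),(181,154)): print(c,wplane("w1",*c,.01))
E
```

```text
yaw 9.874999965487879
[0.0219 0.022  0.0221 0.0223 0.0224 0.022  0.0218]
far [0.47781834 0.20939566] ctr [0.45318873 0.20510817] line y 0.20525713294500136
(303, 116) [0.4000831  0.25406446 0.01      ]
(321, 188) [0.48644607 0.2686328  0.01      ]
(205, 221) [0.51116681 0.1241896  0.01      ]
(181, 154) [0.42582834 0.1099582  0.01      ]
```

Call:
{"fn": "jog_arm", "kwargs": {"motion": [-0.03,-0.9,0,0,0,0,-1,-0.03,-0.9,0,0,0,0,-1,-0.03,-0.9,0,0,0,0,-1,-0.03,-0.9,0,0,0,0,-1,-0.03,-0.9,0,0,0,0,-1,-0.03,-0.9,0,0,0,0,-1,0,0,0,0,0,0,-1,0,0,0,0,0,0,-1]}}

```text
time: 3.52
position: [0.4316, -0.0234, 0.2336]
tool_rot: [0.06, 0.998, 0.0, -0.0]
ft_force: [-1.1, -0.2, -0.2]
grip_width: 0.0869
grip_force: 0.0
```

```bash
python3 -c "
from h import *
i=snap('w2');cv2.imwrite('pics/c3.png',cv2.resize(i[80:260,150:350],None,fx=3,fy=3,interpolation=2))"
```

```text
(no output)
```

View pics/c3.png

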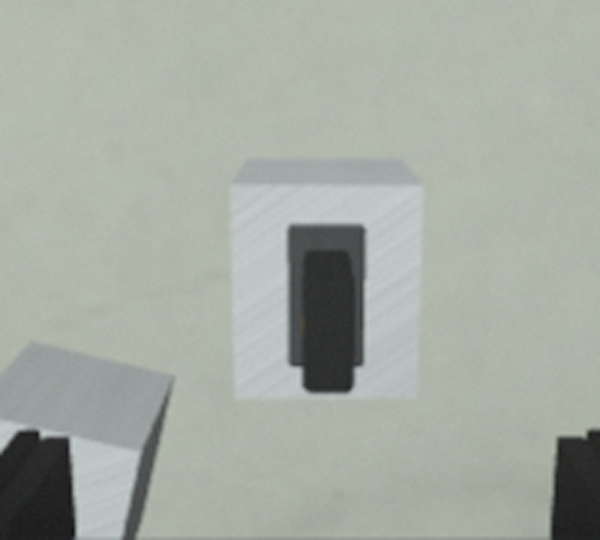

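```bash
python3 - <<'E'
from h import *
f=lambda x,y,z: wplane("w2",x/3+150,y/3+80,z)
S=[f(*c,.082) for c in((232,184),(423,184),(417,398),(235,398))];print(np.round(S,4),"mid",np.mean(S,0))
for a,b in((0,1),(1,2),(2,3),(3,0)):
  d=S[b]-S[a];print(np.linalg.norm(d),np.degrees(np.arctan2(d[1],d[0])))
F=[f(*c,.087) for c in((288,225),(366,225),(364,366),(288,366))];print("flange",np.mean(F,0))
print("handle far top mid",f(328,391,.132),"neigh",f(175,377,.082))
o=robot.get_obs();M=Ro.from_quat(o["tool_rot"]).as_matrix();print(o["position"],M.T@(np.mean(S,0)-o["position"]), M[:,0])
E
```

```text
[[ 0.3915 -0.0418  0.082 ]
 [ 0.3987  0.017   0.082 ]
 [ 0.4684  0.0087  0.082 ]
 [ 0.4612 -0.0508  0.082 ]] mid [ 0.42995242 -0.01673805  0.082     ]
0.0591875319199077 83.07373225428536
0.07024966718998911 -6.754658972459751
0.059967058995992625 -96.94024422939681
0.07023702975605786 172.60946967072783
flange [ 0.42958858 -0.01685205  0.087     ]
handle far top mid [ 0.44506185 -0.01894848  0.132     ] neigh [ 0.45159922 -0.06929178  0.082     ]
[ 0.43176172 -0.0231782   0.23355549] [0.00248103 0.00609089 0.15156042] [-9.92802431e-01  1.19762296e-01  5.70984433e-04]
```

The stand top measures 70 x 59.5 mm, as specified. Its centre is (0.430, -0.017), which agrees with the flange, and the tool yaw is already aligned. I descend with the fingers half open to stay clear of the neighbouring block.

Call:
{"fn": "jog_arm", "kwargs": {"motion": [0.06,0.15,0,0,0,0,0,0,0,0.7,0,0,0,0,0,0,0.8,0,0,0,0,0,0,0.8,0,0,0,0,0,0,0.6,0,0,0,0,0,0,0.36,0,0,0,0,0,0,0,0,0,0,0,0,0,0,0,0,0,0,1,0,0,0,0,0,0,1,0,0,0,0,0,0,1], "grip_force": 30}}

```text
invalid input
```

Call:
{"fn": "jog_arm", "kwargs": {"motion": [0.06,0.15,0,0,0,0,0,0,0,0.7,0,0,0,0,0,0,0.8,0,0,0,0,0,0,0.8,0,0,0,0,0,0,0.6,0,0,0,0,0,0,0.36,0,0,0,0,0,0,0,0,0,0,0,0,0,0,0,0,0,1,0,0,0,0,0,0,1,0,0,0,0,0,0,1,0,0,0,0,0,0,1], "grip_force": 30}}

```text
time: 4.95
position: [0.431, -0.0183, 0.1036]
tool_rot: [0.061, 0.998, -0.0, 0.001]
ft_force: [-0.5, 1.4, 3.7]
grip_width: 0.0139
grip_force: 30.0
```

Call:
{"fn": "jog_arm", "kwargs": {"motion": [0,0,-0.3,0,0,0,1,0,0,-0.5,0,0,0,1,0,0,-0.6,0,0,0,1,0,0,-0.6,0,0,0,1,0,0,-0.5,0,0,0,1,0,0,0,0,0,0,1,0,0,0,0,0,0,1]}}

```text
time: 5.82
position: [0.4301, -0.018, 0.2029]
tool_rot: [0.061, 0.998, 0.0, -0.0]
ft_force: [-0.8, 0.0, -0.8]
grip_width: 0.0138
grip_force: 30.0
```

Call:
{"fn": "jog_arm", "kwargs": {"motion": [0.1,0.6,0,0,0,0,1,0,0.9,0,0,0,0,1,0,0.9,0,0,0,0,1,0,0.9,0,0,0,0,1,0,0.9,0,0,0,0,1,0,0.9,0,0,0,0,1,0,0.5,0,0,0,-0.83,1,0,0,0,0,0,-0.83,1,0,0,0,0,0,-0.83,1,0,0,0,0,0,-0.83,1,0,0,0,0,0,-0.85,1,0,0,0,0,0,0,1]}}

```text
time: 7.32
position: [0.453, 0.2045, 0.2019]
tool_rot: [-0.084, 0.996, -0.0, -0.001]
ft_force: [-0.3, 0.6, -0.8]
grip_width: 0.0138
grip_force: 30.0
```

```bash
python3 - <<'E'
from h import *
i=snap('w3');a=robot.camera("scene");b=robot.camera("side");cv2.imwrite("pics/s3.png",a);cv2.imwrite("pics/d3.png",b)
r=lambda x:cv2.resize(x,(395,395),interpolation=2)
cv2.imwrite('pics/c4.png',np.vstack([cv2.resize(i[100:260,140:370],(790,550),interpolation=2)]))
cv2.imwrite('pics/c5.png',np.hstack([r(a[130:220,110:200]),r(b[110:200,145:235])]))
E
```

```text
(no output)
```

View pics/c4.png

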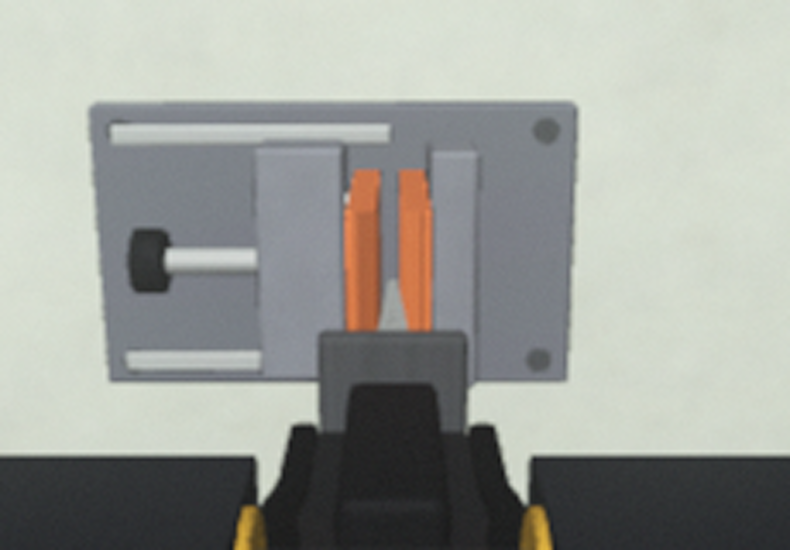

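View pics/c5.png

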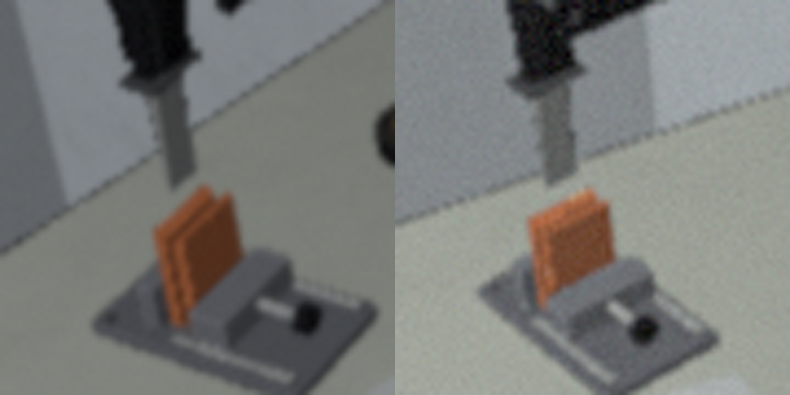

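The wrist view, with parallax near zero because the gap sits at the camera column, shows the blade tip at crop column 392. The gap runs from 380 to 400 and the plates' outer edges are at 345 and 432, so I shift about 0.6 mm toward -y. The scene and side crops show the blade upright above the middle of the plates. The gap is about 5 to 5.5 mm, so contact is expected at a tip depth of about 30 to 35 mm.

Call:
{"fn": "jog_arm", "kwargs": {"motion": [0,-0.015,0.35,0,0,0,1,0,0,0.35,0,0,0,1,0,0,0.12,0,0,0,1,0,0,0.12,0,0,0,1,0,0,0,0,0,0,1]}}

```text
time: 8.1
position: [0.4538, 0.204, 0.1652]
tool_rot: [-0.085, 0.996, -0.0, -0.0]
ft_force: [0.4, 0.2, -2.0]
grip_width: 0.014
grip_force: 30.0
```

Call:
{"fn": "jog_arm", "kwargs": {"motion": [0,0,0.07,0,0,0,1,0,0,0.07,0,0,0,1,0,0,0.07,0,0,0,1,0,0,0,0,0,0,1]}}

```text
time: 8.6
position: [0.4537, 0.204, 0.1569]
tool_rot: [-0.085, 0.996, -0.0, -0.0]
ft_force: [1.1, 0.1, -1.0]
grip_width: 0.0135
grip_force: 30.0
```

Call:
{"fn": "jog_arm", "kwargs": {"motion": [0,0,0.05,0,0,0,1,0,0,0.05,0,0,0,1,0,0,0,0,0,0,1]}}

```text
time: 8.98
position: [0.4538, 0.204, 0.153]
tool_rot: [-0.085, 0.996, -0.0, -0.0]
ft_force: [0.4, 0.0, -1.6]
grip_width: 0.0138
grip_force: 30.0
```

Call:
{"fn": "jog_arm", "kwargs": {"motion": [0,0,0.05,0,0,0,1,0,0,0.05,0,0,0,1,0,0,0,0,0,0,1]}}

```text
time: 9.35
position: [0.4537, 0.204, 0.1489]
tool_rot: [-0.085, 0.996, -0.0, -0.0]
ft_force: [0.3, -0.4, -1.5]
grip_width: 0.0139
grip_force: 30.0
```

Call:
{"fn": "jog_arm", "kwargs": {"motion": [0,0,0.05,0,0,0,1,0,0,0,0,0,0,1]}}

```text
time: 9.6
position: [0.4538, 0.204, 0.147]
tool_rot: [-0.085, 0.996, -0.0, -0.0]
ft_force: [-0.3, -0.4, -1.3]
grip_width: 0.0138
grip_force: 30.0
```

Call:
{"fn": "jog_arm", "kwargs": {"motion": [0,0,0.05,0,0,0,1,0,0,0,0,0,0,1]}}

```text
time: 9.85
position: [0.4538, 0.204, 0.145]
tool_rot: [-0.085, 0.996, -0.0, -0.0]
ft_force: [-0.9, -0.1, -1.5]
grip_width: 0.0137
grip_force: 30.0
```

Call:
{"fn": "jog_arm", "kwargs": {"motion": [0,0,0.05,0,0,0,1,0,0,0,0,0,0,1]}}

```text
time: 10.1
position: [0.4539, 0.204, 0.143]
tool_rot: [-0.085, 0.996, -0.0, -0.0]
ft_force: [-0.2, -0.2, -2.1]
grip_width: 0.0139
grip_force: 30.0
```

Call:
{"fn": "jog_arm", "kwargs": {"motion": [0,0,0.05,0,0,0,1,0,0,0,0,0,0,1]}}

```text
time: 10.35
position: [0.454, 0.2039, 0.141]
tool_rot: [-0.085, 0.996, -0.0, 0.0]
ft_force: [0.5, -1.3, -1.6]
grip_width: 0.0142
grip_force: 30.0
```

Call:
{"fn": "jog_arm", "kwargs": {"motion": [0,0,0.05,0,0,0,1,0,0,0,0,0,0,1]}}

```text
time: 10.6
position: [0.454, 0.2039, 0.139]
tool_rot: [-0.085, 0.996, -0.0, 0.0]
ft_force: [1.4, -3.1, -2.6]
grip_width: 0.0139
grip_force: 30.0
```

Call:
{"fn": "jog_arm", "kwargs": {"motion": [0,-0.005,0.05,0,0,0,1,0,0,0,0,0,0,1]}}

```text
time: 10.85
position: [0.454, 0.2038, 0.137]
tool_rot: [-0.085, 0.996, -0.0, 0.0]
ft_force: [2.3, -2.1, -1.0]
grip_width: 0.0141
grip_force: 30.0
```

```bash
cat >> h.py <<'E'
def avg(n=5):
    F=[]
    for _ in range(n):
        robot.camera("wrist");o=robot.get_obs();F.append(o["ft_force"])
    print(o["time"],np.round(o["position"],5),"F",np.round(np.mean(F,0),2),np.round(np.std(F,0),2),"M",np.round(o["moment"],2))
E
python3 -c "
from h import *
avg()"
```

```text
11.1 [0.45395 0.20378 0.13702] F [ 1.15 -2.08 -2.33] [0.38 0.64 0.52] M [-0.52 -0.23  0.03]
```

Call:
{"fn": "jog_arm", "kwargs": {"motion": [0,-0.003,0.05,0,0,0,1,0,-0.003,0.05,0,0,0,1,0,0,0,0,0,0,1]}}

```text
time: 11.48
position: [0.4543, 0.2037, 0.1339]
tool_rot: [-0.085, 0.996, 0.0, 0.001]
ft_force: [0.1, -1.9, 6.1]
grip_width: 0.0141
grip_force: 30.0
```

```bash
python3 -c "
from h import *
avg()"
```

```text
11.725 [0.45426 0.20373 0.13386] F [ 0.08 -2.67  5.23] [0.43 0.51 0.52] M [-0.49  0.13 -0.04]
```

Fz rose by about 7 N while Fy stayed near -2.7 N, so the blade is wedged lightly on both plates at a depth of about 41 mm. I look once more before handing in.

```bash
python3 - <<'E'
from h import *
i=snap('w4');a=robot.camera("scene");b=robot.camera("side")
r=lambda x:cv2.resize(x,(395,395),interpolation=2)
cv2.imwrite('pics/c6.png',np.hstack([r(a[130:220,110:200]),r(i[110:250,185:325])]))
avg(2)
E
```

```text
11.975 [0.45426 0.20374 0.13386] F [-0.9  -1.89  5.44] [0.16 0.21 0.34] M [-0.47  0.14  0.03]
```

View pics/c6.png

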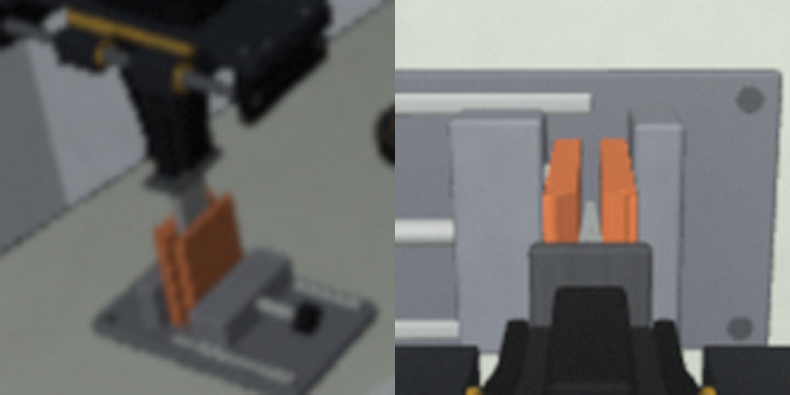

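The blade stands between the plates, mid-length and upright, and the forces are steady. I hand in.

```bash
python3 -c "
from rig import robot
print(robot.hand_in())"
```

```text
the job is handed in; nothing more can be done
None
```

I handed the job in at about 12 s with the gripper still holding the feeler upright, mid-length between the plates, tip about 41 mm below their upper edges. Wrist forces suggest it drags on both plates and the sliding plate has barely moved, but I could not read the plate contacts directly and no verdict came back.

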